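Roll the pill case home by the nightlight

TASK

The red pill case lies on its side on the console. With the fingertips on its top, roll it gently along the console, in as many strokes as you like, until it lies between the two yellow lines of the black strip in front of the nightlight, and leave it at rest there. Do not push it from the side, flick, drag, pinch or lift it, and leave the other things where they are.

Things in the scene. Friction and masses are not known exactly. Their poses are not given: they have to be found in the camera images.
- pill_case: Red plastic pill case: a plain cylinder, diameter 60, length 100 mm, black seam, about 140 g, lying on its side, free to roll (slight rolling resistance). Origin at its middle, 30 mm above the console; its x is the cylinder's axis, y and z turn as it rolls. Starts left or right of the strip, 90 to 170 mm from the strip's centre, axis parallel to the strip's x. A fingertip on top outruns it: use short strokes.
- strip: Black rubber strip let in flush with the console, 150 mm along its x, 96 mm along its y, a yellow line along each long side (inner edges 88 mm apart). Origin at its centre on the surface, z up. The case rolls along the strip's y. A fixed white nightlight with amber lamp and toggle stands beyond its +x end: x = 130 to 180, y = -40 to 40 mm, 56 mm high.
- paperweight: Green glass paperweight, a dome of diameter 72 mm, 42 mm high, loose, to the left of the work; origin at the centre of its underside. Leave it alone.
- shoehorn: Wooden shoehorn lying flat, loose, to the right of the work, from -140 to +135 mm along its own x axis, up to 50 mm wide and 12 mm high; origin on its underside. Leave it alone.
- key_bowl: Blue hard silicone key bowl, diameter 140 mm, 50 mm high, loose, at the far left or far right; origin at the centre of its underside. Leave it alone.
- tray: Round aluminium tray, diameter 190 mm, 16 mm high, loose, at the far right or far left; origin at the centre of its underside. Leave it alone.
There are look-alikes about, which are no part of the job. Of the things like the pill_case, leave any that is blue or purple; of the rest the smaller one is meant.

How it is judged:
By the outcome, as a careful person would: the job done as asked, in the order asked, and still so for the second after the job is handed in, with the robot touching nothing.
It also fails if it takes over 58 s, if anything falls off the work surface, if the arm or the gripper's body presses on something with over 40 N, if the wrist force passes 120 N, or if a joint passes its speed limit or range.

ROBOT

A 7-joint arm with a two-finger parallel gripper is mounted at the origin on the work surface. World frame = base frame: x ahead of the robot, y to its left, z up, the work surface at z = 0. Lengths are in m, angles in rad, forces in N, time in s.
With the tool pointing down it reaches from about 0.4 to 0.875 m from the base axis. Payload 19.3 kg.
Tool frame: the origin (TCP) lies at the very end of the fingers, on their centre line; the grasp point (between the pads) lies bot.pinch_z behind it (bot.pinch_z is the distance from the TCP to the grasp point, in m); z points along the fingers, y is the line along which they close (so a half turn about z gives the same grasp; the last joint's range is limited). The gripper opens to 85 mm and grips with 20 to 120 N. Pads are 22 mm wide; open, the fingers measure 114 mm over their backs; the gripper's body (76 mm by 85 mm) begins 54 mm behind the grasp point. The pads swing forward as they close: fully open they stand 13 mm farther back than shut.
Start: joints at [-1.357, 0.521, -0.036, 1.599, 0.021, 1.021, -0.113], TCP at [0.175, 0.6, 0.202] pointing down, gripper open.
Joint ranges: [-2.91, 2.91], [-0.3, 2.13], [-1.5, 1.42], [0.17, 2.43], [-1.26, 4.41], [0.16, 1.93], [-2.52, 2.52]. Speed limits (rad/s): [1.89, 1.89, 2.39, 2.39, 3.01, 3.01, 3.01].

INTERFACE

Orientations are given as [roll, pitch, yaw] about the fixed x, y, z axes, in that order (R = Rz(yaw) Ry(pitch) Rx(roll)).
In Python, from workcell import bot, grab_frame, ticket gives the robot as it stands.
- The arm moves only by the tool arm_command, never from a script. Its argument "commands" is a list of rows, each a list of 3 entries, a list of its own where there are three numbers: the shift along the world's x, y, z in mm, then the turn about the world's z in rad, then the gripper command: -1 is fully open, 1 is shut, values between are in proportion. In form: [[[tx, ty, tz], roll, fingers], ...]. A call has 1 to 20 rows; each row shifts and turns the commanded pose from where the row before left it; what a row does not reach is not made up. A row lasts 1/10 s, in which the tool goes at most 50 mm and 8.59 degrees, less where a joint would pass 70% of its speed; a pose out of reach is approached as far as the arm can. A call with a gripper value outside its range is refused whole. The fingers move at their own pace and stop on an object; "newtons" is the grip in N (left out, the last holds). Time passes only in rows, so rows that do not move let the fingers close. It gives the time, the measured TCP pose, the force, the opening and the grip force at its end, in the units of the state.
- bot.observe(): the state, without advancing time (a new reading comes with each control period).
- grab_frame(name): name is "scene" or "top" or "wrist"; returns a dict with "image" (420x560x3 uint8, red, green, blue), "vertical_fov" (degrees; the focal length in pixels is half the picture's height over the tangent of half this angle, whatever the lens; pixels are square), "cx", "cy" (the principal point, pixels), "R" (3x3) and "t" (3): a world point X has camera coordinates R X + t. Camera axes: x right, y down, z forward; pixel columns grow to the right and rows downward; lengths in m; the calibration is good to about 2 mm. A picture is of the moment at which its call begins. There is no depth.
- ticket.job_done(): hands the job in; it is judged then, once.
The state is a dict: "clock": time; "qpos": joint angles; "qd": joint speeds; "joint_efforts": joint torques, N m; "position": TCP position; "tool_rot": TCP orientation; "force": force on the tool from outside, world axes, zero at the start; "moment": the same for the moment, N m; "grip_width": finger opening in m; "finger_force": force on a finger pad.
Only numpy, scipy, OpenCV 4.12 (cv2) and the standard library are available. Lean on these libraries where they do the work, as an engineer would, in place of code of your own. Each camera call takes 0.05 s, during which the arm holds its last target. There are 200 camera calls.

## Working session

There is one attempt and no reset: what is moved stays moved. The work goes in short steps, Python scripts to look and compute and a tool call to move; the robot and the scene stay as the last step left them, time stands still between calls to the robot, and variables do not carry over. Pictures are saved under pics/ and viewed, at most 13 in all, crops included, and the job is handed in when it is done.

Besides the shell and the picture viewer there is one more tool, called after ">>>" by a JSON object that holds its "op" and its "data". arm_command: Moves the arm, as the interface text tells. Its arguments: {"type":"object","properties":{"commands":{"type":"array"},"newtons":{"type":"number"}},"required":["commands"]}

```bash
mkdir -p pics
cat > h.py <<'E'
import numpy as np, cv2
from workcell import bot, grab_frame, ticket
def shot(n,f):
    d=grab_frame(n); cv2.imwrite(f,d["image"][:,:,::-1]); np.savez(f[:-4]+".npz",**{k:v for k,v in d.items()}); return d
def ray(d,u,v):
    f=210/np.tan(np.radians(float(d["vertical_fov"]))/2)
    r=d["R"].T@np.array([(u-d["cx"])/f,(v-d["cy"])/f,1]); return -d["R"].T@d["t"],r
def onz(d,u,v,z=0):
    c,r=ray(d,u,v); return c+r*(z-c[2])/r[2]
def tri(d1,p1,d2,p2):
    c1,r1=ray(d1,*p1);c2,r2=ray(d2,*p2)
    s=np.linalg.lstsq(np.c_[r1,-r2],c2-c1,rcond=None)[0]; return (c1+s[0]*r1+c2+s[1]*r2)/2
E
python3 -c "
from h import *
a=shot('scene','pics/s.png');b=shot('top','pics/t.png')
cv2.imwrite('pics/st.png',cv2.resize(np.vstack([a['image'],b['image']])[:,:,::-1],None,fx=.7,fy=.7))
o=bot.observe();print(o['position'],o['tool_rot'],o['clock'],bot.pinch_z)"
```

```text
[0.17497918 0.59965629 0.20136   ] [-3.14052565e+00  9.90371368e-05  2.85772901e+00] 0.1 0.0187
```

View pics/s.png

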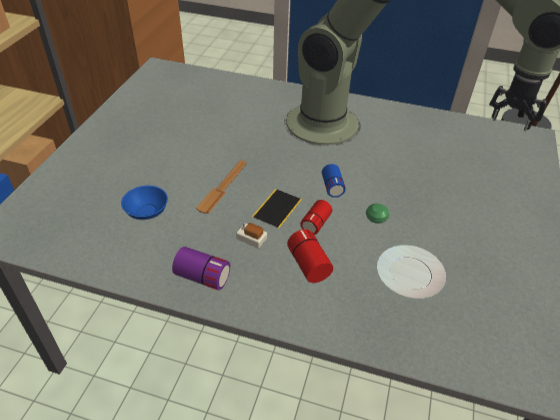

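View pics/t.png

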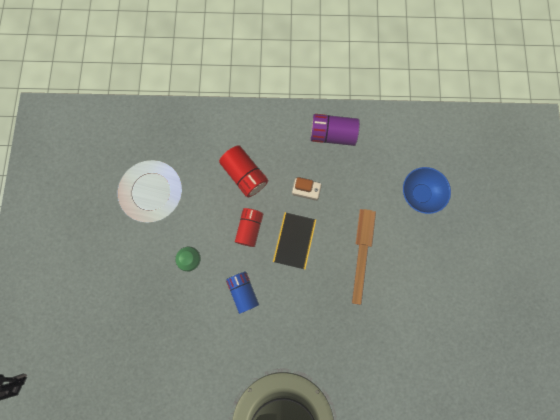

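Cases in the top view are small red (249,227), large red (243,171), blue (242,293) and purple (335,129). I choose the small red one, beside the strip at (295,241), and check it in a close crop.

```bash
python3 -c "
from h import *
i=cv2.imread('pics/t.png')[150:320,200:340]
j=cv2.imread('pics/s.png')[160:250,240:350]
a=cv2.resize(i,None,fx=3.5,fy=3.5,interpolation=2)
b=cv2.resize(j,(300,245),interpolation=2)
c=np.zeros((a.shape[0],790,3),np.uint8);c[:,:490]=a;c[:245,490:]=b
cv2.imwrite('pics/c.png',c)"
```

```text
(no output)
```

View pics/c.png

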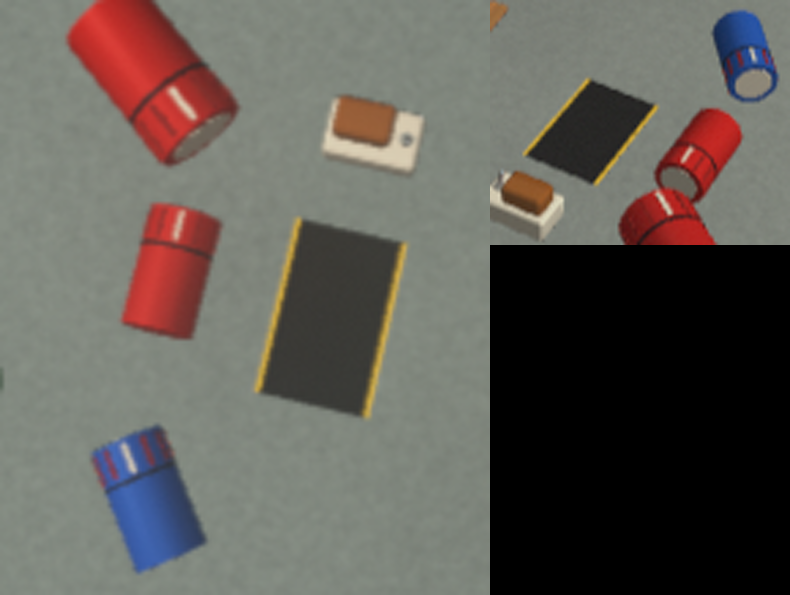

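The crop confirms a small red cylinder with a black seam. The strip's corners in the crop are (300,218), (407,242), (368,416) and (257,392). The case's outline corners are (152,203), (220,215), (192,338) and (123,322).

```bash
python3 -c "
from h import *
np.set_printoptions(precision=4,suppress=True)
a=np.load('pics/s.npz');b=np.load('pics/t.npz')
g=lambda u,v:(200+u/3.5-.36,150+v/3.5-.36)
P=np.array([onz(b,*g(*p)) for p in [(300,218),(407,242),(368,416),(257,392)]])
print(P); c=P.mean(0); x=(P[0]+P[1]-P[2]-P[3]);x/=np.linalg.norm(x);y=np.array([-x[1],x[0],0])
print('c',c,'yaw',np.arctan2(x[1],x[0]),'dims',np.linalg.norm(P[0]-P[3]),np.linalg.norm(P[0]-P[1]))
Q=np.array([onz(b,*g(*p),.03) for p in [(152,203),(220,215),(192,338),(123,322)]])
print(Q,np.linalg.norm(Q[0]-Q[3]),np.linalg.norm(Q[0]-Q[1])); q=Q.mean(0)
d=Q[0]+Q[1]-Q[2]-Q[3]
print('case',q,'yaw',np.arctan2(d[1],d[0]),'in strip',(q-c)@x,(q-c)@y)
print('tri',tri(a,(317,216.2),b,(248.8,226.2)))
print('cam',-b['R'].T@b['t'])
print('bigred',onz(b,243,171,.04),'end',onz(b,*g(200,145),.04),'blue',onz(b,242,293,.03),'pw',onz(b,187,259,.02))
"
```

```text
[[ 0.5807  0.0029  0.    ]
 [ 0.562  -0.0879  0.    ]
 [ 0.4161 -0.0566  0.    ]
 [ 0.4338  0.0353  0.    ]]
c [ 0.4982 -0.0266  0.    ] yaw -0.21425566826373924 dims 0.15040900444471966 0.09267721743774232
[[0.585  0.1254 0.03  ]
 [0.5761 0.0689 0.03  ]
 [0.4743 0.0882 0.03  ]
 [0.486  0.1446 0.03  ]] 0.10077917820218506 0.057162996655947644
case [0.5303 0.1068 0.03  ] yaw -0.18999214731725925 in strip 0.0030930614886310395 0.1371701851933637
tri [0.5302 0.1088 0.0332]
cam [0.3669 0.0027 1.1369]
bigred [0.6921 0.1291 0.04  ] end [0.6327 0.0867 0.04  ] blue [0.3442 0.118  0.03  ] pw [0.4349 0.2791 0.02  ]
```

>>> {"op": "arm_command", "data": {"commands": [[[10,-14,0],0.012,1],[[15,-20,0],0.012,1],[[20,-27,0],0.012,1],[[20,-27,0],0.012,1],[[20,-27,0],0.012,1],[[20,-27,0],0.012,1],[[20,-27,0],0,1],[[20,-27,0],0,1],[[20,-27,0],0,1],[[20,-27,0],0,1],[[20,-27,0],0,1],[[20,-27,0],0,1],[[20,-27,0],0,1],[[20,-27,0],0,1],[[20,-27,0],0,1],[[20,-27,0],0,1],[[20,-27,0],0,1],[[20,-27,0],0,1],[[12,-16,0],0,1],[[0,0,0],0,1]]}}

```text
clock: 2.1
position: [0.5331, 0.1152, 0.2016]
tool_rot: [-3.141, 0.0, 2.926]
force: [-0.2, 0.3, -0.3]
grip_width: 0.0001
finger_force: 0.0
```

>>> {"op": "arm_command", "data": {"commands": [[[0,0,-20],0,1],[[0,0,-30],0,1],[[0,0,-30],0,1],[[0,0,-25],0,1],[[0,0,-15],0,1],[[0,0,-5],0,1],[[0,0,0],0,1]]}}

```text
clock: 2.8
position: [0.5315, 0.1184, 0.0766]
tool_rot: [-3.141, -0.001, 2.93]
force: [-0.2, -0.3, 0.6]
grip_width: 0.0002
finger_force: 0.0
```

```bash
python3 -c "
from h import *
shot('wrist','pics/w.png');a=shot('scene','pics/s2.png')
i=cv2.imread('pics/w.png');j=cv2.resize(cv2.imread('pics/s2.png')[140:260,240:380],None,fx=3,fy=3,interpolation=2)
i=cv2.resize(i,None,fx=.66,fy=.66);c=np.zeros((360,800,3),np.uint8);c[:277,:370]=i[:277,:370];c[:360,370:790]=j;cv2.imwrite('pics/c2.png',c)"
```

```text
(no output)
```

View pics/c2.png

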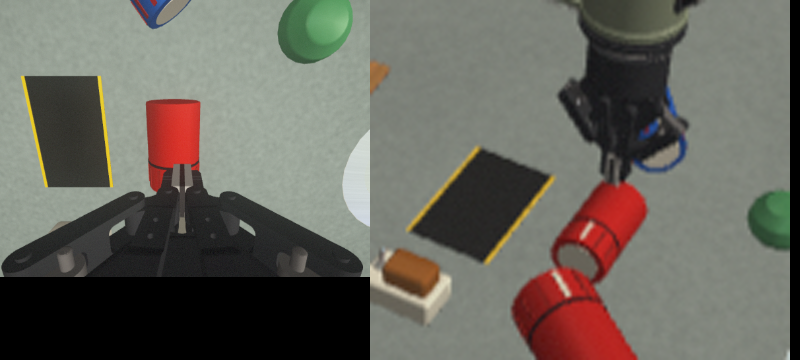

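The wrist view has the shut tips (181,170) over the case's top, a little behind its middle (173). The scene view agrees. Next I descend gently.

>>> {"op": "arm_command", "data": {"commands": [[[-1,-3,-6],0,1],[[0,0,-6],0,1],[[0,0,-2],0,1],[[0,0,-1],0,1],[[0,0,0],0,1]]}}

```text
clock: 3.4
position: [0.531, 0.115, 0.0618]
tool_rot: [-3.141, -0.0, 2.93]
force: [0.8, -0.6, -0.6]
grip_width: 0.0
finger_force: 0.0
```

>>> {"op": "arm_command", "data": {"commands": [[[0,0,-1],0,1],[[0,0,-1],0,1],[[0,0,0],0,1]]}}

```text
clock: 3.7
position: [0.531, 0.115, 0.0598]
tool_rot: [-3.142, -0.0, 2.93]
force: [0.8, -0.2, 0.5]
grip_width: -0.0001
finger_force: 0.0
```

>>> {"op": "arm_command", "data": {"commands": [[[0,0,-0.7],0,1],[[0,0,0],0,1]]}}

```text
clock: 3.9
position: [0.531, 0.115, 0.0592]
tool_rot: [3.142, 0.0, 2.93]
force: [-0.7, -0.7, 0.4]
grip_width: -0.0
finger_force: 0.0
```

>>> {"op": "arm_command", "data": {"commands": [[[0,0,-0.7],0,1],[[0,0,0],0,1]]}}

```text
clock: 4.1
position: [0.531, 0.1149, 0.0584]
tool_rot: [-3.142, -0.0, 2.93]
force: [0.2, 0.0, -0.3]
grip_width: 0.0001
finger_force: 0.0
```

>>> {"op": "arm_command", "data": {"commands": [[[0,0,-0.7],0,1],[[0,0,0],0,1]]}}

```text
clock: 4.3
position: [0.531, 0.115, 0.0577]
tool_rot: [-3.142, -0.0, 2.93]
force: [0.8, 0.6, 0.3]
grip_width: 0.0002
finger_force: 0.0
```

```bash
python3 -c "
from h import *
shot('wrist','pics/w3.png');shot('scene','pics/s3.png')
j=cv2.resize(cv2.imread('pics/s3.png')[170:240,285:360],(400,373),interpolation=2)
i=cv2.imread('pics/w3.png')[120:320,170:380];i=cv2.resize(i,(392,373),interpolation=2);cv2.imwrite('pics/c3.png',np.hstack([i,j]))"
```

```text
(no output)
```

View pics/c3.png

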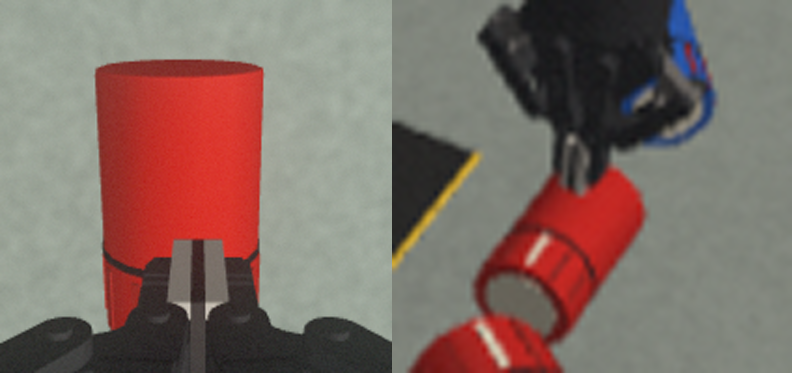

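The wrist crop shows the tips (198 px) about 6 mm behind the case's middle line (180 px), aligned with it, and the case has not moved. I keep going down in small steps.

>>> {"op": "arm_command", "data": {"commands": [[[0,0,-0.7],0,1],[[0,0,0],0,1]]}}

```text
clock: 4.6
position: [0.531, 0.115, 0.057]
tool_rot: [-3.142, -0.0, 2.93]
force: [0.1, 0.8, -0.3]
grip_width: 0.0003
finger_force: 0.0
```

>>> {"op": "arm_command", "data": {"commands": [[[0,0,-0.7],0,1],[[0,0,0],0,1]]}}

```text
clock: 4.8
position: [0.531, 0.115, 0.0563]
tool_rot: [-3.142, -0.0, 2.93]
force: [1.1, -0.5, 0.4]
grip_width: 0.0
finger_force: 0.0
```

```bash
cat >> h.py <<'E'
def case(tag):
    d=shot('wrist',f'pics/{tag}.png'); i=d['image'].astype(int)
    m=((i[...,0]>110)&(i[...,1]<90)&(i[...,2]<90)).astype(np.uint8)
    n,l,s,c=cv2.connectedComponentsWithStats(m)
    b=[k for k in range(1,n) if s[k,4]>300]; print([(s[k].tolist()) for k in b])
    for r in (170,200,230):
        x=np.where(m[r])[0]; print(r,x.min() if len(x) else 0,x.max() if len(x) else 0)
E
python3 -c "
from h import *
case('w4');d=np.load('pics/w4.npz');print(-d['R'].T@d['t'])
f=210/np.tan(np.radians(float(d['vertical_fov']))/2)
for z in (.0563,.06):
  p=d['R']@np.array([.531,.115,z])+d['t'];print(p[:2]/p[2]*f+[d['cx'],d['cy']])
d=np.load('pics/w3.npz')['image'];i=d.astype(int);m=(i[...,0]>110)&(i[...,1]<90)&(i[...,2]<90)
for r in (170,200,230): x=np.where(m[r])[0];print(r,x.min(),x.max())"
```

```text
[[221, 152, 90, 114, 8940], [225, 258, 21, 39, 485]]
170 221 310
200 223 309
230 224 308
[0.46261864 0.12919366 0.2286277 ]
[276.74027884 240.98930695]
[276.75754655 243.28072489]
170 222 310
200 223 309
230 225 308
```

>>> {"op": "arm_command", "data": {"commands": [[[0,0,3],0,1],[[-1,-4,0],0,1],[[0,0,-2],0,1],[[0,0,-1],0,1],[[0,0,0],0,1]]}}

```text
clock: 5.35
position: [0.5299, 0.111, 0.0561]
tool_rot: [-3.141, -0.0, 2.93]
force: [0.2, 0.6, 0.6]
grip_width: 0.0001
finger_force: 0.0
```

>>> {"op": "arm_command", "data": {"commands": [[[0,0,-0.6],0,1],[[0,0,0],0,1]]}}

```text
clock: 5.55
position: [0.53, 0.1111, 0.0557]
tool_rot: [-3.142, -0.0, 2.93]
force: [-0.7, 0.5, 0.1]
grip_width: -0.0001
finger_force: 0.0
```

>>> {"op": "arm_command", "data": {"commands": [[[0,0,-0.6],0,1],[[0,0,0],0,1]]}}

```text
clock: 5.75
position: [0.53, 0.111, 0.0551]
tool_rot: [-3.142, -0.0, 2.93]
force: [-0.5, 0.7, -0.2]
grip_width: 0.0
finger_force: 0.0
```

>>> {"op": "arm_command", "data": {"commands": [[[0,0,-0.6],0,1],[[0,0,0],0,1]]}}

```text
clock: 5.95
position: [0.53, 0.111, 0.0545]
tool_rot: [-3.142, -0.0, 2.93]
force: [0.3, -0.5, 0.2]
grip_width: 0.0002
finger_force: 0.0
```

>>> {"op": "arm_command", "data": {"commands": [[[0,0,-0.8],0,1],[[0,0,0],0,1]]}}

```text
clock: 6.15
position: [0.53, 0.111, 0.0537]
tool_rot: [-3.142, -0.0, 2.93]
force: [-0.2, -0.1, -0.6]
grip_width: 0.0005
finger_force: 0.0
```

>>> {"op": "arm_command", "data": {"commands": [[[0,0,-0.8],0,1],[[0,0,0],0,1]]}}

```text
clock: 6.35
position: [0.53, 0.111, 0.0529]
tool_rot: [-3.142, -0.0, 2.93]
force: [-0.3, 0.5, -0.1]
grip_width: -0.0
finger_force: 0.0
```

```bash
python3 -c "
from h import *
case('w5')
i=cv2.imread('pics/w5.png')[140:320,190:370];i=cv2.resize(i,(540,540),interpolation=2);cv2.imwrite('pics/c5.png',i)"
```

```text
[[226, 153, 92, 114, 9054], [230, 260, 16, 36, 321]]
170 227 317
200 228 316
230 230 315
```

View pics/c5.png

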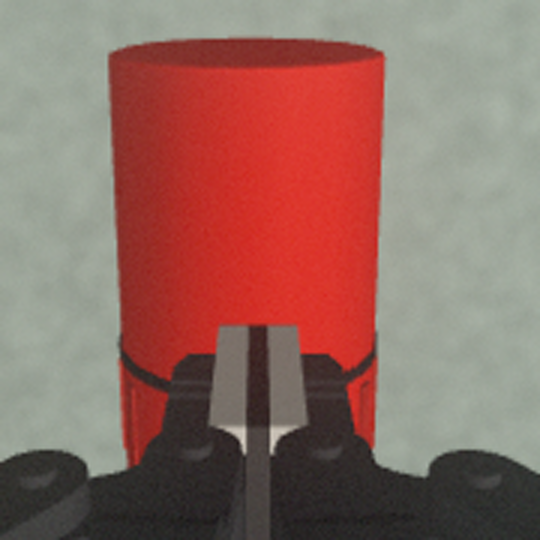

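The tips (256,325 in the crop) are nearly over the case's middle (247), with no contact yet. I check where the finger ends really are relative to the TCP.

```bash
python3 -c "
from h import *
d=np.load('pics/w5.npz');f=210/np.tan(np.radians(float(d['vertical_fov']))/2)
fx=np.array([np.cos(-.212),np.sin(-.212),0])
for a in (-11,-8,0,11):
  for h in (0,5,10,15,20):
    p=d['R']@(np.array([.53,.111,.0529+h/1e3])+fx*a/1e3)+d['t'];print(a,h,(p[:2]/p[2]*f+[d['cx'],d['cy']]).round(1),round(.029*f/p[2],1))
print(d['R'])"
```

```text
-11 0 [276.7 224.2] 47.4
-11 5 [276.8 227. ] 48.7
-11 10 [276.8 229.8] 50.1
-11 15 [276.8 232.9] 51.5
-11 20 [276.9 236.1] 53.0
-8 0 [276.7 228.9] 47.2
-8 5 [276.8 231.7] 48.5
-8 10 [276.8 234.7] 49.8
-8 15 [276.8 237.8] 51.3
-8 20 [276.9 241.2] 52.8
0 0 [276.7 241. ] 46.7
0 5 [276.8 244.1] 47.9
0 10 [276.8 247.4] 49.2
0 15 [276.8 250.9] 50.6
0 20 [276.8 254.6] 52.1
11 0 [276.7 257.2] 45.9
11 5 [276.8 260.7] 47.1
11 10 [276.8 264.4] 48.4
11 15 [276.8 268.3] 49.7
11 20 [276.8 272.4] 51.1
[[ 2.11170932e-01  9.77448714e-01 -9.21223817e-04]
 [ 9.38839614e-01 -2.02567253e-01  2.78472059e-01]
 [ 2.72005546e-01 -5.96700855e-02 -9.60443889e-01]]
```

```bash
python3 -c "
from h import *
shot('scene','pics/s5.png');d=np.load('pics/s5.npz');f=210/np.tan(np.radians(float(d['vertical_fov']))/2)
print('w3 observed tip ~320.3 205.6')
for h in (0,10,20):
    p=d['R']@np.array([.531,.115,.0577+h/1e3])+d['t'];print(h,(p[:2]/p[2]*f+[d['cx'],d['cy']]).round(1))
p=d['R']@np.array([.53,.111,.0529])+d['t'];u,v=(p[:2]/p[2]*f+[d['cx'],d['cy']]);print(u,v)
i=d['image'][175:235,285:360,::-1].copy();i=cv2.resize(i,None,fx=10,fy=10,interpolation=2)
cv2.circle(i,(int((u-285+.5)*10),int((v-175+.5)*10)),5,(0,255,0),1);cv2.imwrite('pics/c6.png',i)"
```

```text
w3 observed tip ~320.3 205.6
0 [318.8 211. ]
10 [319.  208.6]
20 [319.3 206.1]
317.4102864119669 211.61726134139366
```

View pics/c6.png

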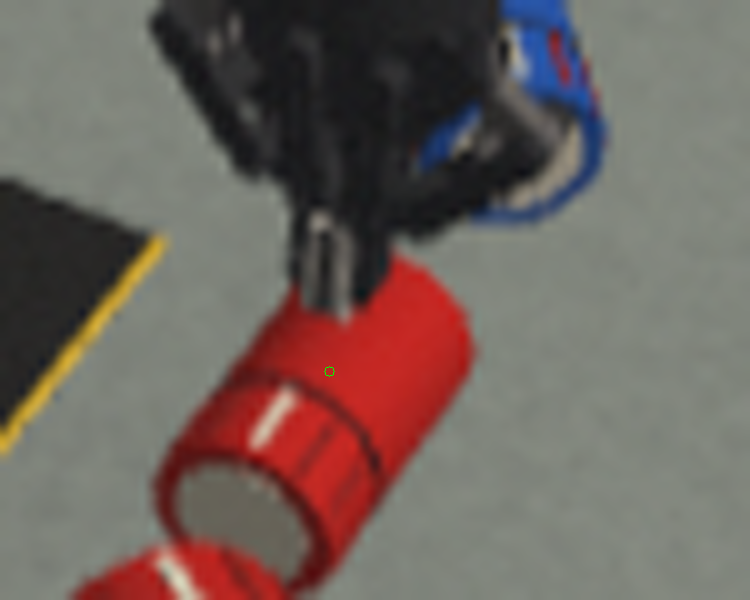

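The visible finger ends (340,318) stand about 15–20 mm above where the reported TCP projects (330,371). So contact should come lower than reported 60 mm, and I continue in small force-watched steps.

>>> {"op": "arm_command", "data": {"commands": [[[0,0,-1],0,1],[[0,0,-1],0,1],[[0,0,-1],0,1],[[0,0,0],0,1]]}}

```text
clock: 6.85
position: [0.53, 0.111, 0.0498]
tool_rot: [-3.141, -0.0, 2.93]
force: [1.1, 0.3, -0.2]
grip_width: -0.0002
finger_force: 0.0
```

>>> {"op": "arm_command", "data": {"commands": [[[0,0,-1],0,1],[[0,0,0],0,1]]}}

```text
clock: 7.05
position: [0.53, 0.111, 0.0489]
tool_rot: [-3.142, -0.0, 2.93]
force: [-0.1, -0.2, -0.9]
grip_width: 0.0002
finger_force: 0.0
```

>>> {"op": "arm_command", "data": {"commands": [[[0,0,-1],0,1],[[0,0,0],0,1]]}}

```text
clock: 7.25
position: [0.5299, 0.111, 0.0479]
tool_rot: [-3.141, -0.0, 2.93]
force: [0.6, -0.8, 0.1]
grip_width: -0.0001
finger_force: 0.0
```

>>> {"op": "arm_command", "data": {"commands": [[[0,0,-1],0,1],[[0,0,0],0,1]]}}

```text
clock: 7.45
position: [0.53, 0.111, 0.0469]
tool_rot: [-3.142, -0.0, 2.93]
force: [0.4, -0.2, -0.8]
grip_width: 0.0001
finger_force: 0.0
```

>>> {"op": "arm_command", "data": {"commands": [[[0,0,-0.8],0,1],[[0,0,0],0,1]]}}

```text
clock: 7.65
position: [0.53, 0.111, 0.0461]
tool_rot: [-3.142, -0.0, 2.93]
force: [0.1, -0.3, 0.2]
grip_width: -0.0003
finger_force: 0.0
```

>>> {"op": "arm_command", "data": {"commands": [[[0,0,-0.8],0,1],[[0,0,0],0,1]]}}

```text
clock: 7.85
position: [0.53, 0.111, 0.0453]
tool_rot: [-3.141, -0.0, 2.93]
force: [1.0, -0.2, 0.2]
grip_width: 0.0
finger_force: 0.0
```

>>> {"op": "arm_command", "data": {"commands": [[[0,0,-0.8],0,1],[[0,0,0],0,1]]}}

```text
clock: 8.05
position: [0.53, 0.111, 0.0445]
tool_rot: [-3.142, -0.0, 2.93]
force: [0.5, -1.0, 0.2]
grip_width: -0.0003
finger_force: 0.0
```

>>> {"op": "arm_command", "data": {"commands": [[[0,0,-0.8],0,1],[[0,0,0],0,1]]}}

```text
clock: 8.25
position: [0.53, 0.111, 0.0437]
tool_rot: [-3.142, -0.0, 2.93]
force: [-0.7, 0.1, 0.4]
grip_width: -0.0001
finger_force: 0.0
```

>>> {"op": "arm_command", "data": {"commands": [[[0,0,-0.8],0,1],[[0,0,0],0,1]]}}

```text
clock: 8.45
position: [0.53, 0.111, 0.0429]
tool_rot: [-3.142, -0.0, 2.93]
force: [-0.0, 0.0, 0.0]
grip_width: 0.0002
finger_force: 0.0
```

```bash
python3 -c "
from h import *
case('w7');a=shot('scene','pics/s7.png')
i=cv2.imread('pics/w7.png')[140:320,190:370];i=cv2.resize(i,(400,400),interpolation=2)
j=cv2.resize(cv2.imread('pics/s7.png')[175:235,290:350],(400,400),interpolation=2);cv2.imwrite('pics/c7.png',np.hstack([i,j]))"
```

```text
[[224, 154, 96, 121, 9661]]
170 224 319
200 225 318
230 227 317
```

View pics/c7.png

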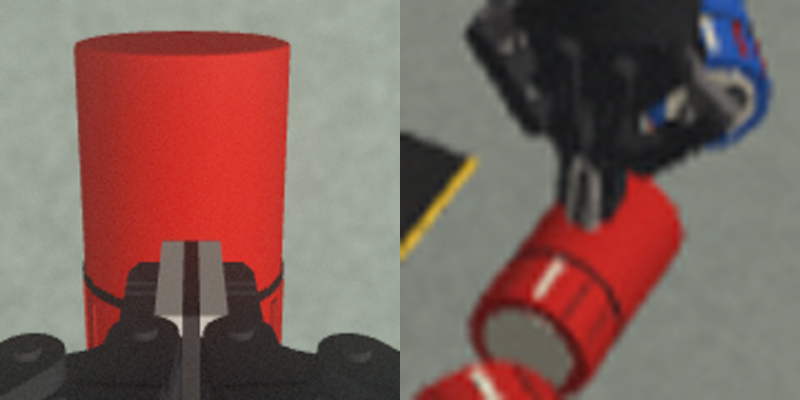

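Wrist and scene together put the true finger ends about 30 mm above the reported TCP: tips at (190,242) and (585,228), still clear of the case. I continue down.

>>> {"op": "arm_command", "data": {"commands": [[[0,0,-1],0,1],[[0,0,-1],0,1],[[0,0,0],0,1]]}}

```text
clock: 8.85
position: [0.53, 0.111, 0.0408]
tool_rot: [-3.142, -0.0, 2.93]
force: [0.1, -1.1, -0.5]
grip_width: 0.0001
finger_force: 0.0
```

>>> {"op": "arm_command", "data": {"commands": [[[0,0,-1],0,1],[[0,0,-1],0,1],[[0,0,0],0,1]]}}

```text
clock: 9.15
position: [0.5299, 0.111, 0.0388]
tool_rot: [-3.141, -0.0, 2.93]
force: [-0.2, 0.4, -0.7]
grip_width: -0.0001
finger_force: 0.0
```

>>> {"op": "arm_command", "data": {"commands": [[[0,0,-1],0,1],[[0,0,0],0,1]]}}

```text
clock: 9.35
position: [0.53, 0.111, 0.0379]
tool_rot: [-3.142, -0.0, 2.93]
force: [0.0, -0.5, -0.2]
grip_width: -0.0002
finger_force: 0.0
```

>>> {"op": "arm_command", "data": {"commands": [[[0,0,-1],0,1],[[0,0,0],0,1]]}}

```text
clock: 9.55
position: [0.53, 0.111, 0.0369]
tool_rot: [-3.141, -0.0, 2.93]
force: [0.4, 0.1, -0.9]
grip_width: 0.0
finger_force: 0.0
```

>>> {"op": "arm_command", "data": {"commands": [[[0,0,-1],0,1],[[0,0,0],0,1]]}}

```text
clock: 9.75
position: [0.53, 0.111, 0.0359]
tool_rot: [-3.142, -0.0, 2.93]
force: [0.3, -0.6, -0.5]
grip_width: 0.0003
finger_force: 0.0
```

>>> {"op": "arm_command", "data": {"commands": [[[0,0,-1],0,1],[[0,0,0],0,1]]}}

```text
clock: 9.95
position: [0.53, 0.111, 0.0349]
tool_rot: [-3.142, -0.0, 2.93]
force: [0.5, 0.2, -0.5]
grip_width: 0.0
finger_force: 0.0
```

>>> {"op": "arm_command", "data": {"commands": [[[0,0,-1],0,1],[[0,0,0],0,1]]}}

```text
clock: 10.15
position: [0.53, 0.111, 0.0339]
tool_rot: [-3.142, -0.0, 2.93]
force: [-0.3, 0.0, -0.5]
grip_width: -0.0
finger_force: 0.0
```

```bash
python3 -c "
from h import *
case('w8');a=shot('scene','pics/s8.png')
i=cv2.imread('pics/w8.png')[140:320,190:370];i=cv2.resize(i,(400,400),interpolation=2)
j=cv2.resize(cv2.imread('pics/s8.png')[175:235,290:350],(400,400),interpolation=2);cv2.imwrite('pics/c8.png',np.hstack([i,j]))"
```

```text
[[221, 155, 102, 127, 10292]]
170 221 321
200 223 320
230 224 319
```

View pics/c8.png

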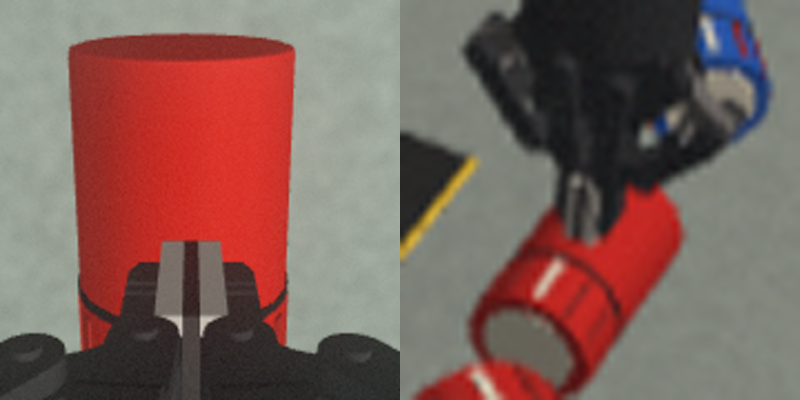

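The tip (582,243) is still a few millimetres above the case, and the case is unmoved. I continue down.

>>> {"op": "arm_command", "data": {"commands": [[[0,0,-1],0,1],[[0,0,0],0,1]]}}

```text
clock: 10.45
position: [0.5299, 0.111, 0.0329]
tool_rot: [-3.142, -0.0, 2.93]
force: [-0.0, -0.3, 0.5]
grip_width: 0.0001
finger_force: 0.0
```

>>> {"op": "arm_command", "data": {"commands": [[[0,0,-1],0,1],[[0,0,0],0,1]]}}

```text
clock: 10.65
position: [0.53, 0.1109, 0.0319]
tool_rot: [-3.141, -0.0, 2.93]
force: [-0.1, 0.4, -0.2]
grip_width: 0.0002
finger_force: 0.0
```

>>> {"op": "arm_command", "data": {"commands": [[[0,0,-0.8],0,1],[[0,0,0],0,1]]}}

```text
clock: 10.85
position: [0.53, 0.111, 0.0311]
tool_rot: [-3.142, -0.0, 2.93]
force: [-0.5, 0.4, -0.1]
grip_width: 0.0
finger_force: 0.0
```

>>> {"op": "arm_command", "data": {"commands": [[[0,0,-0.8],0,1],[[0,0,0],0,1]]}}

```text
clock: 11.05
position: [0.5302, 0.1111, 0.0306]
tool_rot: [3.141, 0.0, 2.93]
force: [-0.9, 0.8, 5.1]
grip_width: 0.0001
finger_force: 2.5
```

Contact at reported z ≈ 31 mm with 5 N. First stroke, 20 mm.

>>> {"op": "arm_command", "data": {"commands": [[[-0.2,-1,0],0,1],[[-0.4,-2,0],0,1],[[-0.4,-2,0],0,1],[[-0.6,-3,0],0,1],[[-0.6,-3,0],0,1],[[-0.6,-3,0],0,1],[[-0.4,-2,0],0,1],[[-0.4,-2,0],0,1],[[-0.2,-1,0],0,1],[[0,0,0],0,1],[[0,0,0],0,1]]}}

```text
clock: 12.15
position: [0.5261, 0.0921, 0.0305]
tool_rot: [3.142, -0.0, 2.93]
force: [-2.3, 1.1, 5.3]
grip_width: -0.0001
finger_force: 3.0
```

```bash
python3 -c "
from h import *
case('w9')"
```

```text
[[237, 156, 104, 131, 10670]]
170 237 340
200 238 338
230 239 336
```

Clean rolling: the case moved about 10 mm for 20 mm of tip. Repeat.

>>> {"op": "arm_command", "data": {"commands": [[[0,0,2],0,1],[[0,0,2],0,1],[[1.5,7,0],0,1],[[1.5,7,0],0,1],[[0,0,-2],0,1],[[0,0,-1.5],0,1],[[0,0,-0.5],0,1],[[0,0,0],0,1],[[-0.3,-1.5,0],0,1],[[-0.6,-3,0],0,1],[[-0.7,-3.5,0],0,1],[[-0.7,-3.5,0],0,1],[[-0.7,-3.5,0],0,1],[[-0.7,-3.5,0],0,1],[[-0.7,-3.5,0],0,1],[[-0.6,-3,0],0,1],[[-0.6,-2.5,0],0,1],[[-0.3,-1.5,0],0,1],[[0,0,0],0,1],[[0,0,0],0,1]]}}

```text
clock: 14.2
position: [0.523, 0.0767, 0.0304]
tool_rot: [-3.141, -0.001, 2.929]
force: [-2.6, 0.3, 7.9]
grip_width: -0.0001
finger_force: 3.6
```

```bash
python3 -c "
from h import *
case('w10')"
```

```text
[[237, 156, 105, 131, 10767]]
170 238 341
200 239 339
230 240 337
```

>>> {"op": "arm_command", "data": {"commands": [[[0,0,2],0,1],[[0,0,2],0,1],[[1.5,7,0],0,1],[[1.6,7.5,0],0,1],[[0,0,-2],0,1],[[0,0,-1.5],0,1],[[0,0,-0.4],0,1],[[0,0,0],0,1],[[-0.3,-1.5,0],0,1],[[-0.6,-3,0],0,1],[[-0.7,-3.5,0],0,1],[[-0.7,-3.5,0],0,1],[[-0.7,-3.5,0],0,1],[[-0.7,-3.5,0],0,1],[[-0.7,-3.5,0],0,1],[[-0.6,-3,0],0,1],[[-0.6,-2.5,0],0,1],[[-0.3,-1.5,0],0,1],[[0,0,0],0,1],[[0,0,0],0,1]]}}

```text
clock: 16.25
position: [0.5202, 0.0622, 0.0305]
tool_rot: [-3.141, -0.001, 2.929]
force: [-3.6, 0.2, 6.4]
grip_width: 0.0
finger_force: 3.0
```

```bash
python3 -c "
from h import *
case('w11')"
```

```text
[[237, 155, 104, 131, 10707]]
170 237 340
200 238 338
230 239 336
```

>>> {"op": "arm_command", "data": {"commands": [[[0,0,2],0,1],[[0,0,2],0,1],[[1.5,7,0],0,1],[[1.5,7,0],0,1],[[0,0,-2],0,1],[[0,0,-1.5],0,1],[[0,0,-0.5],0,1],[[0,0,0],0,1],[[-0.3,-1.5,0],0,1],[[-0.6,-3,0],0,1],[[-0.7,-3.5,0],0,1],[[-0.7,-3.5,0],0,1],[[-0.7,-3.5,0],0,1],[[-0.7,-3.5,0],0,1],[[-0.7,-3.5,0],0,1],[[-0.6,-3,0],0,1],[[-0.6,-2.5,0],0,1],[[-0.3,-1.5,0],0,1],[[0,0,0],0,1],[[0,0,0],0,1]]}}

```text
clock: 18.3
position: [0.5173, 0.0472, 0.0305]
tool_rot: [-3.141, -0.001, 2.929]
force: [-2.7, 0.7, 5.2]
grip_width: 0.0
finger_force: 2.9
```

>>> {"op": "arm_command", "data": {"commands": [[[0,0,2],0,1],[[0,0,2],0,1],[[1.5,7,0],0,1],[[1.6,7.5,0],0,1],[[0,0,-2],0,1],[[0,0,-1.5],0,1],[[0,0,-0.5],0,1],[[0,0,0],0,1],[[-0.3,-1.5,0],0,1],[[-0.6,-3,0],0,1],[[-0.7,-3.5,0],0,1],[[-0.7,-3.5,0],0,1],[[-0.7,-3.5,0],0,1],[[-0.7,-3.5,0],0,1],[[-0.7,-3.5,0],0,1],[[-0.6,-3,0],0,1],[[-0.6,-2.5,0],0,1],[[-0.3,-1.5,0],0,1],[[0,0,0],0,1],[[0,0,0],0,1]]}}

```text
clock: 20.3
position: [0.5145, 0.0327, 0.0305]
tool_rot: [-3.141, -0.001, 2.929]
force: [-2.0, 0.6, 5.6]
grip_width: 0.0002
finger_force: 3.0
```

```bash
python3 -c "
from h import *
case('w12')"
```

```text
[[236, 154, 105, 132, 10898]]
170 236 340
200 237 338
230 239 336
```

>>> {"op": "arm_command", "data": {"commands": [[[0,0,2],0,1],[[0,0,2],0,1],[[1.5,7,0],0,1],[[1.6,7.5,0],0,1],[[0,0,-2],0,1],[[0,0,-1.5],0,1],[[0,0,-0.5],0,1],[[0,0,0],0,1],[[-0.3,-1.5,0],0,1],[[-0.6,-3,0],0,1],[[-0.7,-3.5,0],0,1],[[-0.7,-3.5,0],0,1],[[-0.7,-3.5,0],0,1],[[-0.7,-3.5,0],0,1],[[-0.7,-3.5,0],0,1],[[-0.6,-3,0],0,1],[[-0.6,-2.5,0],0,1],[[-0.3,-1.5,0],0,1],[[0,0,0],0,1],[[0,0,0],0,1]]}}

```text
clock: 22.35
position: [0.5116, 0.0181, 0.0305]
tool_rot: [-3.141, -0.001, 2.929]
force: [-2.5, -0.4, 6.7]
grip_width: 0.0
finger_force: 3.1
```

>>> {"op": "arm_command", "data": {"commands": [[[0,0,2],0,1],[[0,0,2],0,1],[[1.5,7,0],0,1],[[1.5,7,0],0,1],[[0,0,-2],0,1],[[0,0,-1.5],0,1],[[0,0,-0.5],0,1],[[0,0,0],0,1],[[-0.3,-1.5,0],0,1],[[-0.6,-3,0],0,1],[[-0.7,-3.5,0],0,1],[[-0.7,-3.5,0],0,1],[[-0.7,-3.5,0],0,1],[[-0.7,-3.5,0],0,1],[[-0.7,-3.5,0],0,1],[[-0.6,-3,0],0,1],[[-0.6,-2.5,0],0,1],[[-0.3,-1.5,0],0,1],[[0,0,0],0,1],[[0,0,0],0,1]]}}

```text
clock: 24.35
position: [0.5088, 0.0031, 0.0305]
tool_rot: [-3.141, -0.001, 2.929]
force: [-1.4, 0.3, 5.2]
grip_width: -0.0
finger_force: 3.1
```

```bash
python3 -c "
from h import *
case('w13')"
```

```text
[[236, 153, 105, 132, 10953]]
170 236 339
200 237 338
230 238 336
```

>>> {"op": "arm_command", "data": {"commands": [[[0,0,2],0,1],[[0,0,2],0,1],[[1.5,7,0],0,1],[[1.6,7.5,0],0,1],[[0,0,-2],0,1],[[0,0,-1.5],0,1],[[0,0,-0.5],0,1],[[0,0,0],0,1],[[-0.3,-1.5,0],0,1],[[-0.6,-3,0],0,1],[[-0.7,-3.5,0],0,1],[[-0.7,-3.5,0],0,1],[[-0.7,-3.5,0],0,1],[[-0.7,-3.5,0],0,1],[[-0.7,-3.5,0],0,1],[[-0.6,-3,0],0,1],[[-0.6,-2.5,0],0,1],[[-0.3,-1.5,0],0,1],[[0,0,0],0,1],[[0,0,0],0,1]]}}

```text
clock: 26.4
position: [0.5059, -0.0115, 0.0305]
tool_rot: [-3.141, -0.001, 2.929]
force: [-3.0, -0.1, 5.9]
grip_width: 0.0002
finger_force: 3.1
```

>>> {"op": "arm_command", "data": {"commands": [[[0,0,2],0,1],[[0,0,2],0,1],[[1.5,7,0],0,1],[[1.5,7,0],0,1],[[0,0,-2],0,1],[[0,0,-1.5],0,1],[[0,0,-0.5],0,1],[[0,0,0],0,1],[[-0.3,-1.5,0],0,1],[[-0.6,-3,0],0,1],[[-0.7,-3.5,0],0,1],[[-0.7,-3.5,0],0,1],[[-0.7,-3.5,0],0,1],[[-0.7,-3.5,0],0,1],[[-0.7,-3.5,0],0,1],[[-0.6,-3,0],0,1],[[-0.6,-2.5,0],0,1],[[-0.3,-1.5,0],0,1],[[0,0,0],0,1],[[0,0,0],0,1]]}}

```text
clock: 28.4
position: [0.5031, -0.0264, 0.0305]
tool_rot: [-3.141, -0.0, 2.929]
force: [-2.2, -0.3, 6.7]
grip_width: -0.0
finger_force: 3.1
```

```bash
python3 -c "
from h import *
case('w14')
i=cv2.imread('pics/w14.png');cv2.imwrite('pics/c14.png',i)"
```

```text
[[236, 152, 105, 132, 11023], [313, 273, 22, 26, 315], [512, 352, 48, 68, 754]]
170 236 339
200 237 338
230 238 336
```

View pics/c14.png

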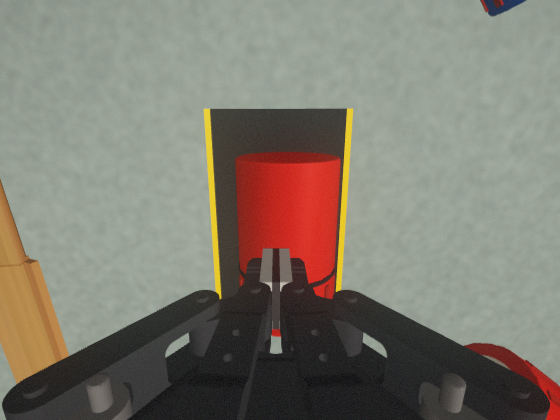

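The case is already between the lines (yellow at 213/346, case 237–338 px), about 7 mm off centre. One last short stroke.

>>> {"op": "arm_command", "data": {"commands": [[[0,0,2],0,1],[[0,0,2],0,1],[[1.1,5,0],0,1],[[1.1,5,0],0,1],[[0,0,-2],0,1],[[0,0,-1.5],0,1],[[0,0,-0.5],0,1],[[0,0,0],0,1],[[-0.2,-1,0],0,1],[[-0.5,-2.5,0],0,1],[[-0.5,-2.5,0],0,1],[[-0.5,-2.5,0],0,1],[[-0.5,-2.5,0],0,1],[[-0.5,-2,0],0,1],[[-0.2,-1,0],0,1],[[0,0,0],0,1],[[0,0,0],0,1],[[0,0,0],0,1]]}}

```text
clock: 30.25
position: [0.5026, -0.0302, 0.0306]
tool_rot: [-3.141, -0.0, 2.929]
force: [-2.7, 0.3, 6.9]
grip_width: -0.0001
finger_force: 3.5
```

>>> {"op": "arm_command", "data": {"commands": [[[0,0,1],0,1],[[0,0,3],0,1],[[0,0,10],0,1],[[0,0,20],0,1],[[0,0,30],0,1],[[0,0,30],0,1],[[0,0,30],0,1],[[0,0,20],0,1],[[0,20,10],0,1],[[0,30,0],0,1],[[0,30,0],0,1],[[0,30,0],0,1],[[0,30,0],0,1],[[0,30,0],0,1],[[0,30,0],0,1],[[0,20,0],0,1],[[0,0,0],0,1],[[0,0,0],0,1]]}}

```text
clock: 32.05
position: [0.5026, 0.1898, 0.1849]
tool_rot: [-3.141, 0.0, 2.93]
force: [-0.1, -0.5, 0.2]
grip_width: 0.0
finger_force: 0.0
```

```bash
python3 -c "
from h import *
b=shot('top','pics/t15.png')
i=cv2.imread('pics/t15.png')[150:320,200:380];cv2.imwrite('pics/c15.png',cv2.resize(i,None,fx=3.5,fy=3.5,interpolation=2))
m=b['image'].astype(int);m=((m[...,0]>110)&(m[...,1]<90)&(m[...,2]<90)).astype(np.uint8)
n,l,s,c=cv2.connectedComponentsWithStats(m)
for k in range(1,n):
  if s[k,4]>80: q=onz(b,*c[k],.035)-[.4982,-.0266,0];print(s[k],c[k],q@[.9776,-.2104,0],q@[.2104,.9776,0])
"
```

```text
[ 219  146   48   51 1138] [241.06502636 169.13356766] 0.1622708988912733 0.20086857545466352
[282 219  28  39 737] [295.09769335 237.69742198] 0.0020556748158090513 0.0007002844273555953
```

View pics/c15.png

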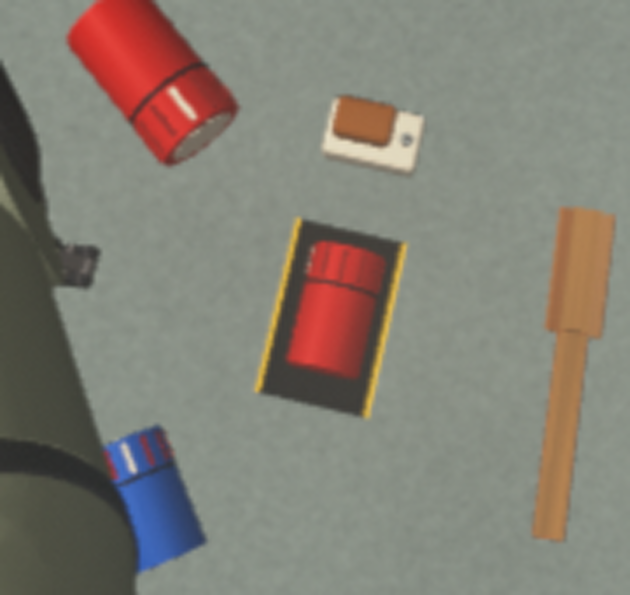

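The case (335,310) lies centred between the yellow lines, and the other things in view have not moved. I hand the job in.

```bash
python3 -c "
from workcell import ticket;print(ticket.job_done())"
```

```text
the job is handed in; nothing more can be done
None
```

The small red pill case now lies at rest between the two yellow lines, within about 1 mm of the strip's centre in the final top view; I rolled it there from the top in ten short strokes and handed the job in at about 32 s.

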